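# Close the lamp-curing box, refit its start knob and hold it in

## Task

Two freshly coated sample tiles are in the lamp-curing box: close its lid fully first, because the lamps must never be started over an open box. Then pick up the black knob that was pulled off for cleaning, turn it so that its D-shaped bore matches the flat on the timer's metal D-shaft, slide it fully onto the shaft and push knob and shaft in against the spring, about as far as they go; the lamps start on a long press, so finish with the robot still holding the knob pushed in. Leave the two white bottles and the dropper as they stand.

Things in the scene. Friction and masses are not known exactly. Their poses are not given: they have to be found in the camera images.
- curing_box: White bench curing box, heavy, fixed, 270 (x) x 230 mm (y). Origin on the table, 140 mm behind its front face and 130 mm before its back; x points from front to back, y to its left, z up. Front: console, x -140 to -50 mm, grey deck at z = 46 mm, with the D-shaft at x = -100, y = -55 mm. Behind it: chamber with the tiles, x -50 to 130 mm, rim at z = 84 mm.
- box_lid (a joint): Lid angle in rad: 0 = shut, level on the chamber's rim; grows as the front edge swings up and back (to 1.4); starts at 0.7 to 1.15. Lid 182 mm from hinge to front edge, 234 mm wide, 12 mm thick, hinged along the chamber's back edge. A friction hinge holds it wherever it is left: 1 to 4 N at the front edge moves it, also for the last bit.
- lid_edge (a point): Middle of the lid's front edge on its upper (outer) face; moves with the lid. x points along the lid to the hinge, y along the hinge, z out of the outer face. A pull tab, 56 mm wide, 6 mm thick, centred 30 mm to +y of this point, sticks out 18 mm in front of the edge. An amber window lies 56 to 126 mm behind the edge.
- lid_hinge (a point): Middle of the lid's hinge line, fixed on the box at the back edge of the rim, 84 mm up; axes as the box. The shut lid's outer face is 12 mm above it.
- knob: Loose black knob, 42 mm tall, about 50 g, standing bore down on the table. Origin: centre of its underside. Skirt 44 mm wide, 18 mm tall; on it a grip bar 14 mm wide (y), z 18 to 42 mm, along x from -18 to 27 mm, sides parallel from -16 to 16, tapering to the pointer at +x (white line on top). D-bore from below: 15.6 mm wide, 15 mm deep, flat 2.7 mm from the axis on the +x side, mouth bevelled.
- knob_pointer (a point): Tip of the knob's pointer, on its x axis 27.5 mm from the knob's axis and 30 mm above its underside.
- shaft_tip (a point): Centre of the top of the timer's upright steel D-shaft: 14 mm wide, 26 mm above the deck when out, tip bevelled, flat 2 mm from the axis on its +x side (x points square out of the flat). The knob fits with its x (pointer) along this x to within about 0.1 rad; fully on, its underside is 15 mm below the tip. The shaft turns only stiffly (0.2 N m).
- start_shaft (a joint): How far the D-shaft is pushed down into the box, m: 0 = out, 0.006 = fully in, against a stop. Return spring: about 3.6 N to start moving, 9 N fully in.
- bottle_a: White screw-cap bottle, 55 mm in diameter, 104 mm tall, standing; origin at the middle of its base. Bystander.
- bottle_b: Second white screw-cap bottle, same size, standing; origin at the middle of its base. Bystander.
- dropper: Small white dropper bottle, 25 mm in diameter, 87 mm tall, standing; origin at the middle of its base. Bystander.

How it is judged:
On the way, in this order (a step that is already met when the one before it is completed fails the run):
1. the lid is fully shut (value of joint box_lid below 0.035 rad), for 0.2 s.
2. the knob is fully on the D-shaft, bore flat on shaft flat (horizontal distance between knob and shaft_tip below 0.003 m and z of knob in the frame of shaft_tip between -0.0175 and -0.0125 m and x of knob_pointer in the frame of shaft_tip above 0.02 m and angle between the x axis of knob and the x axis of shaft_tip, either way round below 0.3 rad and angle between the z axis of knob and the z axis of shaft_tip, either way round below 0.12 rad), for 0.1 s.
At the end, for the whole second after the job is handed in: Lid shut (under 0.035 rad); knob fully on the D-shaft (underside 12.5 to 17.5 mm below the tip, within 3 mm of its axis, pointer along the shaft's flat side, tipped under 0.12 rad); shaft pushed in more than 3.5 of its 6 mm, fingers still on the knob with over 2 N (all of step 2 and value of joint box_lid below 0.035 rad and value of joint start_shaft above 0.0035 m and contact force between the fingers and knob above 2 N); the arm keeps its last pose, push and grip.
It fails at once if the start shaft is pushed in (over 2 mm) while the lid is open (over 0.1 rad) (value of joint start_shaft above 0.002 m and value of joint box_lid above 0.1 rad).
It fails at once if a bottle or the dropper is knocked over or shoved by more than 30 mm (distance of any of bottle_a, bottle_b, dropper from where it was at the start of the episode above 0.03 m or angle between any of bottle_a, bottle_b, dropper's own z axis and vertical above 0.4 rad).
It also fails if it takes over 53 s, if anything falls off the work surface, if the arm or the gripper's body presses on something with over 40 N, if the wrist force passes 120 N, or if a joint passes its speed limit or range.

## Robot

A 7-joint arm with a two-finger parallel gripper is mounted at the origin on a cart in front of the work surface, level with it; the furniture and walls round the work are solid. World frame = base frame: x ahead of the robot, y to its left, z up, the work surface at z = 0. Lengths are in m, angles in rad, forces in N, time in s.
With the tool pointing down it reaches from about 0.425 to 0.925 m from the base axis. Payload 6.8 kg.
Tool frame: the origin (TCP) lies on the mounting face of the last link; the fingertips stand 173 mm ahead of it and the grasp point (between the pads) lies 155 mm ahead of it; z points along the fingers, y is the line along which they close (so a half turn about z gives the same grasp; the last joint's range is limited). The gripper opens to 85 mm and grips with 20 to 120 N. Pads are 22 mm wide; open, the fingers measure 114 mm over their backs; the gripper's body (76 mm by 85 mm) begins 54 mm behind the grasp point. The pads swing forward as they close: fully open they stand 13 mm farther back than shut.
Start: joints at [1.013, 0.477, 0.022, 1.555, -0.011, 1.109, -0.083], TCP at [0.293, -0.608, 0.405] pointing down, gripper open.
Joint ranges: [-2.96, 2.96], [-0.34, 2.1], [-1.41, 1.46], [0.24, 2.44], [-1.37, 4.51], [0.17, 1.92], [-2.96, 2.96]. Speed limits (rad/s): [2.39, 2.39, 3.14, 3.14, 3.14, 3.14, 3.14].

## Interface

Orientations are given as a unit quaternion [w, x, y, z].
In Python, from station import bot gives the robot as it stands. The module is installed in compiled form; this text tells all that it offers.
- The arm moves only by the shell command python3 -m pendant 'ROWS' [FORCE]. ROWS is JSON, a list of rows, each a list of 5 numbers: the finger opening in m, from 0 to 0.0854, then the shift along the tool's x, y, z in m, then the turn about the tool's z in degrees. In form: [[jaw, x, y, z, yaw], ...]. A call has 1 to 12 rows; each row shifts and turns the commanded pose from where the row before left it, along the tool's axes as they then stand; what a row does not reach is not made up. A row lasts 1/12 s, in which the tool goes at most 41.7 mm and 7.16 degrees, less where a joint would pass 70% of its speed; a pose out of reach is approached as far as the arm can. A call with a gripper value outside its range is refused whole. The fingers move at their own pace and stop on an object; FORCE is the grip in N (left out, the last holds). Time passes only in rows, so rows that do not move let the fingers close. It gives the time, the measured TCP pose, the force, the opening and the grip force at its end, in the units of the state.
- bot.get_obs(): the state, without advancing time (a new reading comes with each control period).
- bot.read_camera(name): name is "scene" or "side" or "wrist"; returns (picture, depth): 400x640x3 uint8, blue, green, red; 400x640 float32, m along the optical axis (not along the pixel's ray), 0 where there is no reading.
- bot.camera_model(name): a dict with "intrinsics" (3x3 intrinsics, pixels), "R" (3x3) and "t" (3): a world point X has camera coordinates R X + t. Camera axes: x right, y down, z forward; pixel columns grow to the right and rows downward; lengths in m; the calibration is good to about 2 mm. A picture is of the moment at which its call begins: read the wrist's pose just before it. camera_model takes no time and is no camera call; for the wrist camera it gives the pose at the moment of the call.
- bot.hand_in(): hands the job in; it is judged then, once.
Trained networks look in the newest picture that a camera, given by its name, has taken for a name from the list of things; names that differ only in an ending like _2 or _b are one class to them, and where a whole thing is asked for, a point or a joint stands for the part that bears it (a point fixed in the world has none). Each returns a list of dicts, best first, with "score" (0 to 1); they miss things now and then, are a little off and sometimes report something else, mostly with a low value. They report only what shows in the picture. A call takes as long as a camera call.
- bot.boxes_of(name, camera): "at" ([column, row] in pixels, amid what is visible of it).
- bot.trace(name, camera): "mask" (400x640 bool, what is visible of it) and "at" ([column, row] in pixels, amid what is visible of it).
- bot.pinpoint(name, camera): "at" ([column, row] in pixels: a listed point, or the origin of a listed thing).
The state is a dict: "t": time; "q": joint angles; "joint_vel": joint speeds; "joint_torque": joint torques, N m; "eef_pos": TCP position; "tool_rot": TCP orientation; "contact_force": force on the tool from outside, world axes, zero at the start; "torque": the same for the moment, N m; "gripper_width": opening from 0.0 (shut) to 1.0 (fully open); "grasp_force": force on a finger pad.
Only numpy, scipy, OpenCV 4.12 (cv2) and the standard library are available. Lean on these libraries where they do the work, as an engineer would, in place of code of your own. Each camera call takes 0.05 s, during which the arm holds its last target. There are 200 camera calls.

## Working session

There is one attempt and no reset: what is moved stays moved. The work goes in short steps, Python scripts to look and compute and a shell command to move; the robot and the scene stay as the last step left them, time stands still between calls to the robot, and variables do not carry over. Pictures are saved under pics/ and viewed, at most 10 in all, crops included, and the job is handed in when it is done.

```bash
mkdir -p pics; cat > h.py <<'E'
import numpy as np, cv2
from station import bot
def shot(n, save=None):
    m=bot.camera_model(n); im,d=bot.read_camera(n)
    if save: cv2.imwrite('pics/'+save,im)
    return im,d,m
def ray(m,uv):
    R=np.array(m['R']);t=np.array(m['t']);K=np.array(m['intrinsics'])
    c=-R.T@t; v=R.T@np.linalg.solve(K,[uv[0],uv[1],1.]); return c,v
def atz(m,uv,z):
    c,v=ray(m,uv); return c+v*(z-c[2])/v[2]
def atd(m,uv,d):
    c,v=ray(m,uv); dd=d[int(uv[1])-1:int(uv[1])+2,int(uv[0])-1:int(uv[0])+2]; return c+v*np.median(dd)
E
python3 - <<'E'
from h import *
np.set_printoptions(precision=4,suppress=True)
o=bot.get_obs();print(o['t'],o['eef_pos'],o['tool_rot'],o['contact_force'],o['gripper_width'])
ims=[]
for n in ['scene','side']:
    im,d,m=shot(n,n+'0.png')
    print(n,-np.array(m['R']).T@m['t'])
    for k in ['curing_box','lid_edge','lid_hinge','knob','knob_pointer','shaft_tip','bottle_a','dropper']:
        for r in bot.pinpoint(k,n)[:2]:
            print(k,round(r['score'],2),np.array(r['at']),'depth',atd(m,r['at'],d),'z0',atz(m,r['at'],{'knob_pointer':.03,'shaft_tip':.072,'lid_hinge':.084}.get(k,0)))
E
```

```text
0.0 [ 0.2933 -0.6076  0.4037] [-0.0009  0.9748  0.223  -0.0003] [-0.1134  0.792   0.553 ] 1.0015027697888557
scene [0.075  0.6685 0.5503]
curing_box 0.66 [297.3 272.4] depth [0.5149 0.0524 0.0433] z0 [ 0.5525 -0.0003  0.    ]
lid_edge 0.55 [275.8 153.8] depth [ 0.9948 -0.5317  0.0095] z0 [ 1.011  -0.5529  0.    ]
lid_edge 0.36 [296.8 271.9] depth [0.518  0.0496 0.0418] z0 [ 0.5544 -0.0013  0.    ]
lid_hinge 0.66 [253.8 216.2] depth [ 0.6811 -0.0314  0.0821] z0 [ 0.6787 -0.0286  0.084 ]
knob 0.54 [385.  214.9] depth [ 0.5032 -0.3174  0.0012] z0 [ 0.5042 -0.3196  0.    ]
knob_pointer 0.69 [376.6 200.9] depth [ 0.5349 -0.3343  0.0254] z0 [ 0.5309 -0.3255  0.03  ]
knob_pointer 0.32 [345.  203.6] depth [ 0.6126 -0.3105  0.0097] z0 [ 0.5925 -0.2738  0.03  ]
shaft_tip 0.56 [352.  248.7] depth [ 0.4467 -0.0364  0.0685] z0 [ 0.4439 -0.0312  0.072 ]
bottle_a 0.88 [315.3 218.9] depth [ 0.5814 -0.1187  0.0611] z0 [ 0.6446 -0.2169  0.    ]
dropper 0.72 [344.3 206.1] depth [ 0.6159 -0.3127  0.0009] z0 [ 0.6167 -0.3143  0.    ]
side [0.3877 0.4771 0.6624]
curing_box 0.78 [311.2 272. ] depth [0.5581 0.0165 0.0155] z0 [0.5622 0.0055 0.    ]
lid_edge 0.62 [297.4 171.4] depth [0.5873 0.0041 0.2519] z0 [ 0.7096 -0.2861  0.    ]
lid_hinge 0.67 [258.7 212.6] depth [0.612  0.0985 0.2366] z0 [ 0.6924 -0.0372  0.084 ]
knob 0.62 [376.6 176.1] depth [ 0.5076 -0.3195  0.0172] z0 [ 0.5108 -0.3407  0.    ]
knob_pointer 0.69 [366.1 167.1] depth [ 0.5454 -0.365   0.0021] z0 [ 0.5388 -0.3294  0.03  ]
shaft_tip 0.57 [372.8 248. ] depth [ 0.4555 -0.0592  0.0468] z0 [ 0.4527 -0.0373  0.072 ]
bottle_a 0.94 [300.2 161.5] depth [ 0.675  -0.2222  0.0872] z0 [ 0.7185 -0.3283  0.    ]
bottle_a 0.77 [309.8 186.7] depth [ 0.646  -0.2092  0.0288] z0 [ 0.6578 -0.2403  0.    ]
dropper 0.72 [334.1 171.1] depth [ 0.6171 -0.3107  0.0088] z0 [ 0.6202 -0.3213  0.    ]
```

View pics/scene0.png

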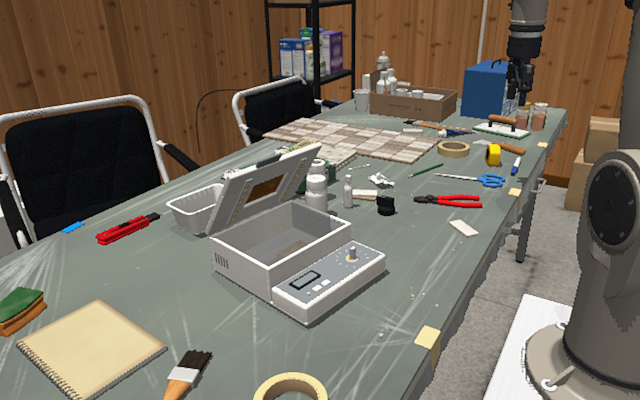

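View pics/side0.png

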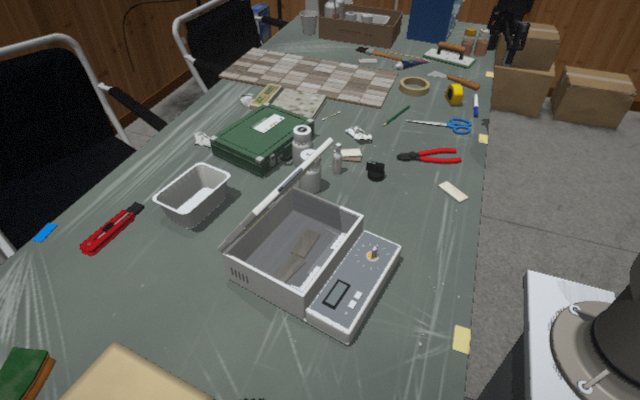

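Scene: box around (300,270), lid open, shaft at (352,250), knob at (386,205), bottles behind the lid near (315,190), dropper (348,190). Side agrees: knob (375,170), shaft (373,250). Next I fit the box pose and lid angle.

```bash
cat >> h.py <<'E'
def cloud(m,d,mask):
    R=np.array(m['R']);t=np.array(m['t']);K=np.array(m['intrinsics'])
    v,u=np.nonzero(mask&(d>0)); z=d[v,u]
    return (np.linalg.solve(K,np.stack([u,v,np.ones_like(u)]).astype(float))*z).T@R-R.T@t
E
python3 - <<'E'
from h import *
from scipy.optimize import least_squares
np.set_printoptions(precision=4,suppress=True)
obs=[];
for n in ['scene','side']:
    im,d,m=shot(n)
    for k in ['curing_box','lid_hinge','shaft_tip','lid_edge']:
        rs=bot.pinpoint(k,n)
        if k=='lid_edge' and n=='scene': print('le',[(r['score'],r['at']) for r in rs]); continue
        obs.append((m,k,rs[0]['at']))
    for r in bot.trace('box_lid',n)[:1]:
        mk=cv2.erode(r['mask'].astype(np.uint8),np.ones((3,3)))>0
        P=cloud(m,d,mk); print(n,'lid',r['score'],r['at'],len(P),P.min(0),P.max(0)); np.save(f'lid_{n}.npy',P)
    for k in ['bottle_a','dropper','knob']:
        for r in bot.trace(k,n)[:2]:
            P=cloud(m,d,r['mask']); P=P[P[:,2]>.008]; print(n,k,round(r['score'],2),r['at'],np.median(P,0),np.percentile(P,3,0),np.percentile(P,97,0))
def model(p,k):
    x,y,w,a=p; c,s=np.cos(w),np.sin(w)
    l={'curing_box':(0,0,0),'lid_hinge':(.13,0,.084),'shaft_tip':(-.1,-.055,.072),'lid_edge':(.13-.182*np.cos(a)+.012*np.sin(a),0,.084+.182*np.sin(a)+.012*np.cos(a))}[k]
    return np.array([x+c*l[0]-s*l[1],y+s*l[0]+c*l[1],l[2]])
def res(p):
    o=[]
    for m,k,uv in obs:
        q=np.array(m['intrinsics'])@(np.array(m['R'])@model(p,k)+m['t']); o+=list(q[:2]/q[2]-uv)
    return o
s=least_squares(res,[.555,0,-.24,.9],loss='soft_l1',f_scale=2); print(s.x,np.array(res(s.x)).reshape(-1,2))
for k in ['lid_hinge','shaft_tip','lid_edge']: print(k,model(s.x,k))
for n in ['scene','side']:
    P=np.load(f'lid_{n}.npy'); x,y,w,a=s.x
    B=np.c_[(P[:,0]-x)*np.cos(w)+(P[:,1]-y)*np.sin(w),-(P[:,0]-x)*np.sin(w)+(P[:,1]-y)*np.cos(w),P[:,2]]
    ang=np.arctan2(B[:,2]-.084,.13-B[:,0]); print(n,np.percentile(ang,[5,25,50,75,95]),np.percentile(B,[3,97],0))
E
```

```text
le [(0.56, [278.9, 155.8])]
scene lid 0.89 [261.0, 184.8] 4200 [ 0.5657 -0.1349  0.0901] [0.7064 0.1021 0.2513]
scene bottle_a 0.94 [318.0, 191.6] [ 0.643  -0.2207  0.0699] [ 0.6278 -0.2492  0.0284] [ 0.6719 -0.2098  0.1026]
scene bottle_a 0.48 [317.8, 164.7] [ 0.6982 -0.3184  0.0901] [ 0.6842 -0.3456  0.0445] [ 0.7245 -0.3046  0.1029]
scene dropper 0.48 [348.1, 190.2] [ 0.6085 -0.3154  0.0449] [ 0.6004 -0.3241  0.0095] [ 0.62   -0.3091  0.0843]
scene knob 0.66 [383.9, 206.6] [ 0.5115 -0.3323  0.0239] [ 0.4927 -0.3411  0.01  ] [ 0.5361 -0.3181  0.0411]
scene knob 0.62 [344.8, 190.6] [ 0.6083 -0.315   0.0444] [ 0.6008 -0.3233  0.0096] [ 0.6186 -0.3091  0.0842]
side lid 0.83 [272.6, 194.3] 1131 [ 0.5689 -0.1184  0.    ] [0.7531 0.1041 0.255 ]
side bottle_a 0.97 [309.4, 177.3] [ 0.6465 -0.2176  0.054 ] [ 0.6294 -0.2482  0.0131] [ 0.6745 -0.2083  0.1045]
side bottle_a 0.65 [304.0, 140.0] [ 0.7102 -0.3084  0.081 ] [ 0.686  -0.3415  0.0159] [ 0.731  -0.2994  0.105 ]
side dropper 0.62 [273.9, 197.9] [0.6102 0.0505 0.2345] [ 0.5732 -0.1045  0.1075] [0.6994 0.1018 0.2528]
side dropper 0.6 [335.0, 159.0] [ 0.6112 -0.3126  0.0485] [ 0.6032 -0.3196  0.0116] [ 0.6217 -0.3076  0.0874]
side knob 0.61 [376.7, 170.8] [ 0.5134 -0.3307  0.0253] [ 0.4942 -0.3408  0.0101] [ 0.5362 -0.3154  0.0434]
[ 0.5581 -0.0072 -0.1368  0.9625] [[  0.6118  -2.1192]
 [ -4.5117  -0.7701]
 [-36.6728  30.6669]
 [  2.843   -1.8656]
 [  0.8842   1.0779]
 [  0.5669  -0.1361]
 [  0.1379  -0.1577]]
lid_hinge [ 0.6869 -0.0249  0.084 ]
shaft_tip [ 0.4515 -0.0481  0.072 ]
lid_edge [ 0.5936 -0.0121  0.2402]
scene [0.8865 0.9621 0.9958 1.0316 1.1176] [[ 0.0267 -0.1029  0.098 ]
 [ 0.1224  0.1122  0.2384]]
side [0.9487 1.0035 1.028  1.0596 1.2444] [[ 0.0256 -0.0855  0.1122]
 [ 0.124   0.117   0.253 ]]
```

```bash
python3 - <<'E'
from h import *
np.set_printoptions(precision=4,suppress=True)
C=[]
for n in ['scene','side']:
    im,d,m=shot(n); P=cloud(m,d,np.ones(d.shape,bool))
    D=P[(abs(P[:,2]-.0455)<.0035)&(np.hypot(P[:,0]-.46,P[:,1])<.2)]; D=D[D[:,0]>.3]
    # keep biggest blob via grid
    g=np.zeros((200,200),np.uint8); ij=((D[:,:2]-[.3,-.2])/.002).astype(int); ok=((ij>=0)&(ij<200)).all(1); g[ij[ok,0],ij[ok,1]]=1
    g=cv2.morphologyEx(g,cv2.MORPH_CLOSE,np.ones((5,5))); g=cv2.morphologyEx(g,cv2.MORPH_OPEN,np.ones((7,7)))
    k,l,st,ce=cv2.connectedComponentsWithStats(g); i=1+st[1:,4].argmax()
    q=np.argwhere(l==i)*.002+[.3,-.2]; r=cv2.minAreaRect((q*1000).astype(np.float32)); print(n,r,cv2.boxPoints(r))
    L=np.load(f'lid_{n}.npy'); L=L[L[:,2]>.12]; c=np.median(L,0); 
    for _ in range(6):
        u,s,vt=np.linalg.svd(L-c,full_matrices=False); nn=vt[2]; e=abs((L-c)@nn); L=L[e<max(.004,np.percentile(e,80))]; c=L.mean(0)
    print('lid normal',nn,'yaw',np.arctan(nn[1]/nn[0]),'tilt',np.arctan2(np.hypot(nn[0],nn[1]),abs(nn[2])),len(L))
    for r in bot.pinpoint('shaft_tip',n): print(r['score'],r['at'],atz(m,r['at'],.072))
    for r in bot.pinpoint('knob_pointer',n): print(r['score'],r['at'],atz(m,r['at'],.03))
E
```

```text
scene ((466.2942810058594, 12.571395874023438), (229.3735809326172, 93.50900268554688), 78.5589599609375) [[ 397.7196  -90.5623]
 [ 489.3705 -109.1107]
 [ 534.869   115.7051]
 [ 443.218   134.2535]]
lid normal [-0.8148  0.1675 -0.555 ] yaw -0.2028103387858067 tilt 0.9823976183541676 2622
0.64 [351.5, 245.6] [ 0.4502 -0.0409  0.072 ]
0.87 [378.7, 203.9] [ 0.519  -0.3124  0.03  ]
side ((466.7312927246094, 14.464057922363281), (229.4759521484375, 92.53852844238281), 78.43986511230469) [[ 398.4075  -88.6743]
 [ 489.0689 -107.2186]
 [ 535.0551  117.6024]
 [ 444.3936  136.1468]]
lid normal [-0.8315  0.1858 -0.5235] yaw -0.2199001071448846 tilt 1.0197940248772557 721
0.38 [371.4, 248.0] [ 0.4552 -0.0364  0.072 ]
0.73 [364.9, 165.3] [ 0.5435 -0.3356  0.03  ]
```

Box yaw is about −11.5°, shaft at about (0.451,−0.040), lid angle about 1.0; the numbers agree with the sizes given. Moving over the lid.

```bash
python3 -m pendant '[[0,0.031,-0.0215,-0.005,0],[0,0.031,-0.0215,-0.005,0],[0,0.031,-0.0215,-0.005,0],[0,0.031,-0.0215,-0.005,0],[0,0.031,-0.0215,-0.005,0],[0,0.031,-0.0215,-0.005,0],[0,0.031,-0.0215,-0.005,0],[0,0.031,-0.0215,-0.005,0],[0,0.031,-0.0215,-0.005,0],[0,0.031,-0.0215,-0.005,0],[0,0.031,-0.0215,0,0],[0,0.031,-0.0215,0,0]]' 40
cat >> h.py <<'E'
from scipy.spatial.transform import Rotation as Ro
def to(px,py,pz=None,yaw=None,wait=False):
    "tool-frame shift to put the tool axis at px,py and tip at pz; yaw = wanted heading (deg) of tool x, done after"
    o=bot.get_obs(); q=o['tool_rot']; R=Ro.from_quat([q[1],q[2],q[3],q[0]]).as_matrix()
    tcp=np.array(o['eef_pos']); tip=tcp+R[:,2]*.173; h=np.degrees(np.arctan2(R[1,0],R[0,0]))
    g=np.array([px,py,tip[2] if pz is None else pz])-tip
    print('t',round(o['t'],2),'tip',tip.round(4),'head',h.round(2),'tilt',R[2].round(3),'F',np.round(o['contact_force'],1),'shift',(R.T@g).round(4),'yaw',None if yaw is None else (-(yaw-h)).round(2),'grip',round(o['gripper_width'],3),round(o['grasp_force'],1))
E
python3 -c "
from h import *
to(.628,-.019,.26,-11.5)"
```

```text
t: 3.1
eef_pos: [0.5169, -0.2121, 0.4555]
tool_rot: [0.0, 0.975, 0.223, 0.001]
contact_force: [0.3, -0.4, -0.7]
gripper_width: 0.001
grasp_force: 0.0
t 3.1 tip [ 0.5172 -0.2122  0.2825] head 25.76 tilt [ 0.001  0.001 -1.   ] F [ 0.3 -0.4 -0.7] shift [ 0.1838 -0.1259  0.0225] yaw 37.26 grip 0.001 0.0
```

```bash
python3 -m pendant '[[0,0.0306,-0.021,0,0],[0,0.0306,-0.021,0,0],[0,0.0306,-0.021,0,0],[0,0.0306,-0.021,0,0],[0,0.0306,-0.021,0,0],[0,0.0306,-0.021,0,0],[0,0,0,0,6.2],[0,0,0,0,6.2],[0,0,0,0,6.2],[0,0,0,0,6.2],[0,0,0,0,6.2],[0,0,0,0,6.2]]'
python3 -c "
from h import *
to(.628,-.019,.26,-11.5)
im,d,m=shot('scene','s1.png')"
```

```text
t: 4.1
eef_pos: [0.6269, -0.0205, 0.4547]
tool_rot: [0.0, 0.995, -0.102, 0.0]
contact_force: [-0.5, -0.2, 0.1]
gripper_width: 0.004
grasp_force: 0.0
t 4.1 tip [ 0.6269 -0.0205  0.2817] head -11.74 tilt [ 0.  0. -1.] F [-0.5 -0.2  0.1] shift [ 0.0008 -0.0017  0.0217] yaw -0.24 grip 0.004 0.0
```

View pics/s1.png

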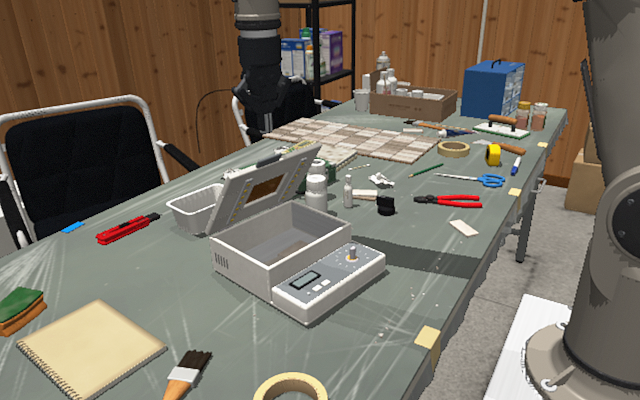

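The closed fingers hang just behind the lid's upper edge (near (265,130)), clear of the bottles at (315,190). Descending and sweeping the lid along its arc.

```bash
python3 -m pendant '[[0,0,0,0.02,0],[0,0,0,0.02,0],[0,0,0,0.02,0],[0,0,0,0.005,0],[0,-0.014,0,0.012,0],[0,-0.014,0,0.012,0],[0,-0.012,0,0.014,0],[0,-0.011,0,0.014,0],[0,-0.008,0,0.017,0],[0,-0.007,0,0.017,0]]'
python3 -c "
from h import *
to(.628,-.019,.26,-11.5)"
```

```text
t: 4.98
eef_pos: [0.5622, -0.0073, 0.3047]
tool_rot: [-0.0, 0.995, -0.099, 0.001]
contact_force: [0.7, 0.3, 1.8]
gripper_width: 0.001
grasp_force: 1.2
t 4.98 tip [ 0.5627 -0.0072  0.1317] head -11.33 tilt [ 0.002 -0.001 -1.   ] F [0.7 0.3 1.8] shift [ 0.0667 -0.0014 -0.1281] yaw 0.17 grip 0.001 1.2
```

```bash
python3 -m pendant '[[0,-0.005,0,0.014,0],[0,-0.003,0,0.012,0],[0,0,0,0.008,0],[0,0,0,0.003,0],[0,0,0,0,0]]'
python3 -c "
from h import *
to(.628,-.019,.096,-11.5)"
```

```text
t: 5.4
eef_pos: [0.5545, -0.0056, 0.2693]
tool_rot: [0.0, 0.995, -0.099, -0.0]
contact_force: [-10.5, 0.6, 23.6]
gripper_width: -0.003
grasp_force: 11.6
t 5.4 tip [ 0.5543 -0.0056  0.0963] head -11.37 tilt [-0.001  0.    -1.   ] F [-10.5   0.6  23.6] shift [ 0.0748 -0.0014  0.0003] yaw 0.13 grip -0.003 11.6
```

Shut, pressed with 24 N. Lifting and moving over to the knob.

```bash
python3 -m pendant '[[0,0,0,-0.03,0],[0,0,0,-0.035,0],[0.085,0,0.03,-0.02,0],[0.085,0,0.03,-0.01,0],[0.085,0,0.03,-0.01,0],[0.085,0,0.03,0,0],[0.085,0,0.03,0,0],[0.085,0,0.03,0,0],[0.085,0,0.03,0,0],[0.085,0,0.03,0,0],[0.085,0,0.03,0,0],[0.085,0,0.03,0,0]]'
python3 - <<'E'
from h import *
np.set_printoptions(precision=4,suppress=True)
im,d,m=shot('wrist','w1.png')
to(.512,-.328,.2)
print('cam',-np.array(m['R']).T@m['t'])
for k,z in [('knob',0),('knob_pointer',.03)]:
    for r in bot.pinpoint(k,'wrist')[:2]: print(k,r['score'],r['at'],atz(m,r['at'],z))
for r in bot.trace('knob','wrist')[:1]:
    print(r['score'],r['at']); P=cloud(m,d,r['mask']); print(np.percentile(P,[2,50,98],0))
    for lo,hi in [(.015,.022),(.037,.046)]:
        Q=P[(P[:,2]>lo)&(P[:,2]<hi)]; print(len(Q)); 
        if len(Q)>20: print(cv2.minAreaRect((Q[:,:2]*1000).astype(np.float32)),cv2.minEnclosingCircle((Q[:,:2]*1000).astype(np.float32)))
im,d,m=shot('scene')
for r in bot.trace('box_lid','scene')[:1]: P=cloud(m,d,r['mask']); print('lid z',np.percentile(P[:,2],[5,50,95]))
E
```

```text
t: 6.4
eef_pos: [0.4947, -0.3015, 0.3725]
tool_rot: [0.0, 0.995, -0.099, 0.0]
contact_force: [0.7, -0.5, -1.0]
gripper_width: 0.991
grasp_force: 0.0
t 6.45 tip [ 0.4923 -0.3091  0.1995] head -11.82 tilt [ 0.001  0.005 -1.   ] F [-1.  -5.3  0.2] shift [ 0.0232  0.0144 -0.0004] yaw None grip 0.995 0.0
cam [ 0.5631 -0.3142  0.3423]
knob 0.69 [351.2, 148.2] [ 0.5149 -0.3374  0.    ]
0.56 [352.7, 147.2]
[[ 0.4978 -0.3561  0.0152]
 [ 0.5167 -0.3356  0.0194]
 [ 0.5379 -0.318   0.0438]]
834
((515.07275390625, -337.2908020019531), (40.943180084228516, 42.40843200683594), 5.405953407287598) ((514.0496826171875, -337.2502136230469), 21.824241638183594)
702
((519.02392578125, -337.440185546875), (44.801273345947266, 14.101393699645996), 1.9300106763839722) ((519.010986328125, -337.05609130859375), 22.41717529296875)
lid z [0.0887 0.0941 0.0957]
```

View pics/w1.png

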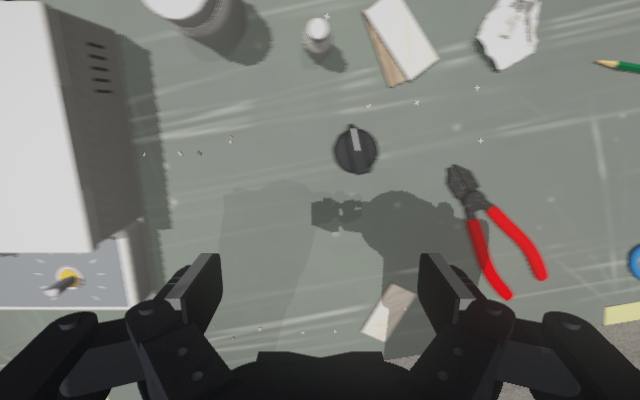

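The wrist picture shows the knob at (355,150) with its pointer up (about +x world, ~2° heading), and the shaft at (68,275) on the deck. Lid cloud at z≈0.095, so it is level. Re-measuring now that the arm is still, with a crop of the shaft.

```bash
cat >> h.py <<'E'
def knobpose():
    im,d,m=shot('wrist'); r=bot.trace('knob','wrist')[0]; P=cloud(m,d,r['mask'])
    Q=P[(P[:,2]>.037)&(P[:,2]<.046)][:,:2]*1000; rc=cv2.minAreaRect(Q.astype(np.float32)); print('top',len(Q),rc)
    Q=P[(P[:,2]>.014)&(P[:,2]<.022)][:,:2]*1000; print('skirt',len(Q),cv2.minAreaRect(Q.astype(np.float32))[:2],cv2.minEnclosingCircle(Q.astype(np.float32)))
    return im,d,m
E
python3 - <<'E'
from h import *
np.set_printoptions(precision=4,suppress=True)
im,d,m=knobpose()
print(np.round(bot.get_obs()['q'],3))
for k,z in [('knob',0),('knob_pointer',.03),('shaft_tip',.072)]:
    for r in bot.pinpoint(k,'wrist')[:2]: print(k,r['score'],r['at'],atz(m,r['at'],z))
P=atz(m,[0,0],0)
K=np.array(m['intrinsics']);q=K@(np.array(m['R'])@[.4507,-.0394,.072]+m['t']);q=q/q[2];print('shaft px',q)
a=im[max(0,int(q[1])-35):int(q[1])+35,max(0,int(q[0])-45):max(0,int(q[0])-45)+90]
im2,d2,m2=shot('side')
q=K2=np.array(m2['intrinsics'])@(np.array(m2['R'])@[.4507,-.0394,.072]+m2['t']);q=q/q[2]
b=im2[int(q[1])-35:int(q[1])+35,int(q[0])-45:int(q[0])+45]
cv2.imwrite('pics/c1.png',np.hstack([cv2.resize(x,(400,311),interpolation=cv2.INTER_CUBIC) for x in (a,b)]))
to(.515,-.3374,.1,2)
E
```

```text
top 708 ((518.8650512695312, -337.4713439941406), (45.34521484375, 14.06156063079834), 1.7845042943954468)
skirt 863 ((514.4017944335938, -337.7491455078125), (43.19008255004883, 42.77754211425781)) ((517.1696166992188, -338.5777587890625), 24.18389892578125)
[ 0.469  0.354 -0.044  1.823  0.018  0.964 -1.35 ]
knob 0.75 [357.4, 147.6] [ 0.5151 -0.3406  0.    ]
knob_pointer 0.69 [352.3, 123.8] [ 0.5416 -0.3371  0.03  ]
knob_pointer 0.41 [54.0, 292.0] [0.4328 0.0023 0.03  ]
shaft_tip 0.85 [53.9, 291.8] [ 0.4507 -0.04    0.072 ]
shaft px [ 53.3159 291.8619   1.    ]
t 7.0 tip [ 0.4952 -0.2991  0.1988] head -11.35 tilt [ 0. -0. -1.] F [-0.4 -0.1  0.7] shift [0.0269 0.0336 0.0988] yaw -13.35 grip 0.999 0.0
```

View pics/c1.png

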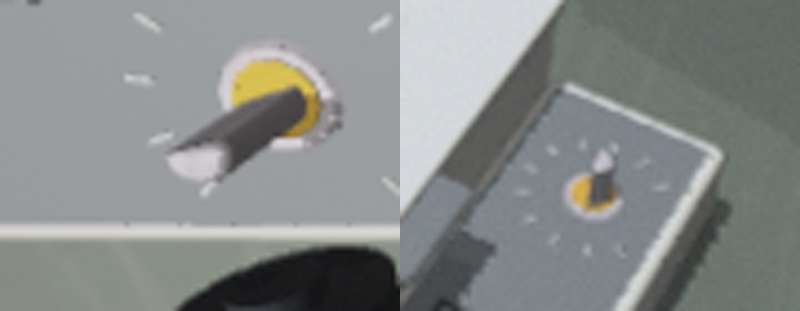

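Shaft confirmed at (0.4507,−0.040); the crop shows the D tip at (200,165) but the flat's side is not clear, so I will look from above later. Going to the knob.

```bash
python3 -m pendant '[[0.05,0,0,0,-6.6],[0.05,0,0,0,-6.6],[0.05,0.009,0.0195,0.02,0],[0.05,0.009,0.0195,0.02,0],[0.05,0,0,0.03,0],[0.05,0,0,0.03,0],[0.05,0,0,0.02,0],[0.05,0,0,0.01,0],[0.05,0,0,0,0]]' 60
python3 -c "
from h import *
to(.5144,-.3376,.02,1.8)"
```

```text
t: 7.75
eef_pos: [0.5134, -0.3376, 0.2394]
tool_rot: [-0.001, 1.0, 0.016, -0.002]
contact_force: [-0.6, 0.1, -0.6]
gripper_width: 0.585
grasp_force: 0.0
t 7.75 tip [ 0.5128 -0.3372  0.0664] head 1.81 tilt [-0.004 -0.002 -1.   ] F [-0.6  0.1 -0.6] shift [0.0018 0.0006 0.0464] yaw 0.01 grip 0.585 0.0
```

```bash
python3 -m pendant '[[0.05,0.001,0,0.02,0],[0.05,0,0,0.016,0],[0.05,0,0,0.01,0],[0.05,0,0,0,0],[0,0,0,0,0],[0,0,0,0,0],[0,0,0,0,0],[0,0,0,0,0],[0,0,0,0,0]]' 60
python3 -c "
from h import *
to(.5144,-.3376,.02,1.8)"
```

```text
t: 8.5
eef_pos: [0.5158, -0.3387, 0.1973]
tool_rot: [0.001, 1.0, 0.015, 0.001]
contact_force: [-0.1, -1.5, 6.6]
gripper_width: 0.15
grasp_force: 60.3
t 8.5 tip [ 0.5162 -0.339   0.0243] head 1.76 tilt [ 0.002  0.001 -1.   ] F [-0.1 -1.5  6.6] shift [-0.0017 -0.0014  0.0043] yaw -0.04 grip 0.15 60.3
```

```bash
python3 -m pendant '[[0,0,0,-0.03,0],[0,0,0,-0.04,0],[0,0,0,-0.04,0],[0,-0.0112,-0.036,-0.01,0],[0,-0.0112,-0.036,0,0],[0,-0.0112,-0.036,0,0],[0,-0.0112,-0.036,0,0],[0,-0.0112,-0.036,0,0],[0,-0.0112,-0.036,0,0],[0,-0.0112,-0.036,0,0]]' 60
python3 -m pendant '[[0,0,0,0,-6.7],[0,0,0,0,-6.7],[0,0,0,0,-6.7],[0,0,0,0,-6.7],[0,0,0,0,-6.7],[0,0,0,0,-6.7],[0,0,0,0,-6.7],[0,0,0,0,-6.7],[0,0,0,0,-6.7],[0,0,0,0,0],[0,0,0,0,0]]' 60
python3 - <<'E'
from h import *
np.set_printoptions(precision=4,suppress=True)
im,d,m=shot('wrist','w2.png')
to(.4507,-.04,.02,1.8)
for k,z in [('shaft_tip',.072),('knob',.12),('knob_pointer',.15)]:
    for r in bot.pinpoint(k,'wrist')[:2]: print(k,r['score'],r['at'],atz(m,r['at'],z))
E
```

```text
t: 9.33
eef_pos: [0.4279, -0.0874, 0.3162]
tool_rot: [0.0, 1.0, 0.015, 0.001]
contact_force: [0.8, 0.7, -0.8]
gripper_width: 0.147
grasp_force: 59.3
t: 10.25
eef_pos: [0.4289, -0.0889, 0.3159]
tool_rot: [0.0, 0.858, 0.514, 0.0]
contact_force: [0.2, 0.1, -1.5]
gripper_width: 0.148
grasp_force: 59.3
t 10.3 tip [ 0.4289 -0.089   0.1429] head 61.85 tilt [ 0.  0. -1.] F [ 0.6 -0.3 -0.9] shift [ 0.0534 -0.0039  0.1229] yaw 60.05 grip 0.145 59.3
shaft_tip 0.87 [319.4, 129.7] [ 0.4546 -0.0398  0.072 ]
knob 0.9 [320.5, 242.9] [ 0.4285 -0.0898  0.12  ]
knob_pointer 0.75 [315.5, 210.8] [ 0.4396 -0.0643  0.15  ]
```

View pics/w2.png

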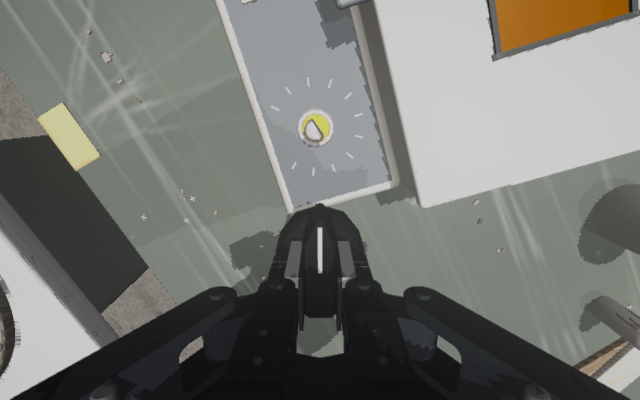

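The knob is held straight (pointer at (320,210)), shaft at (316,128) with a clear D. Zooming in on the D.

```bash
python3 - <<'E'
from h import *
np.set_printoptions(precision=4,suppress=True)
im,d,m=shot('wrist')
a=im[105:155,290:342]; A=cv2.resize(a,(624,600),interpolation=cv2.INTER_CUBIC); cv2.imwrite('pics/c2.png',A)
P=cloud(m,d,np.ones(d.shape,bool)); S=P[(np.hypot(P[:,0]-.4507,P[:,1]+.04)<.013)&(P[:,2]>.066)&(P[:,2]<.078)]
print(len(S),np.median(S,0)); Q=(S[:,:2]*1000).astype(np.float32)
r=cv2.minAreaRect(Q); print(r,Q.mean(0),cv2.boxPoints(r)); print(cv2.minEnclosingCircle(Q))
np.savetxt('S.txt',S)
E
```

```text
271 [ 0.4503 -0.0387  0.0722]
((449.5079650878906, -38.759586334228516), (8.741548538208008, 13.827399253845215), 6.678873538970947) [450.1284 -38.6115] [[444.3627 -32.4011]
 [445.9709 -46.1347]
 [454.6532 -45.118 ]
 [453.045  -31.3845]]
((451.49908447265625, -38.52643585205078), 6.919219970703125)
```

View pics/c2.png

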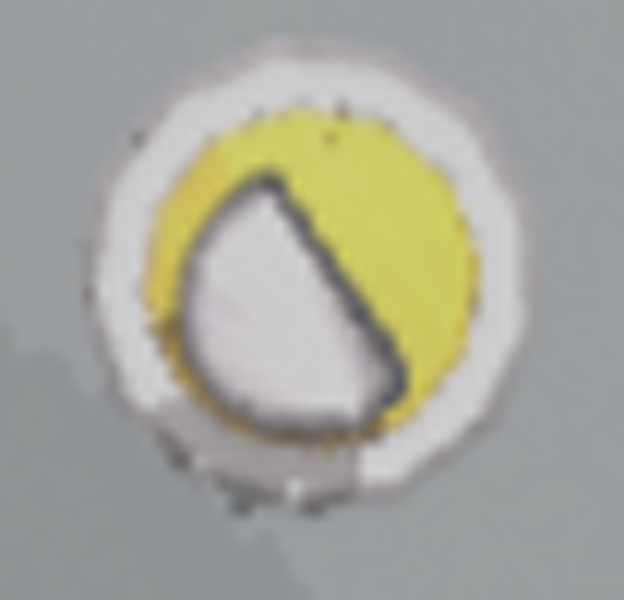

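The D in the crop (flat edge from (268,175) to (405,385)) faces a world heading of about +6°, matching the depth rectangle (8.7 × 13.8 mm). Now measuring the knob in the hand with the same camera.

```bash
python3 - <<'E'
from h import *
from scipy.optimize import least_squares
np.set_printoptions(precision=4,suppress=True)
o=bot.get_obs(); q=o['tool_rot']; R=Ro.from_quat([q[1],q[2],q[3],q[0]]).as_matrix(); t=np.array(o['eef_pos'])
im,d,m=shot('wrist'); r=bot.trace('knob','wrist')[0]
P=(cloud(m,d,r['mask'])-t)@R   # tool frame
P[:,2]-=.173
print(r['score'],len(P),np.percentile(P,[1,50,99],0))
h,e=np.histogram(P[:,2],np.arange(-.03,.03,.002)); print(list(zip(e.round(3),h)))
def plane(Q): 
    c=np.median(Q,0); u,s,v=np.linalg.svd(Q-c,full_matrices=False); return v[2]/v[2][2],c
zs=e[h.argmax()]+.001
K=P[(abs(P[:,2]-zs)<.0025)]; n,c=plane(K); print('skirt plane',n,c,len(K))
hull=cv2.convexHull((K[:,:2]*1000).astype(np.float32))[:,0]
print(K[:,0].min(),K[:,0].max(),K[:,1].min(),K[:,1].max())
f=hull[hull[:,0]>6]
s=least_squares(lambda p:np.hypot(f[:,0]-p[0],f[:,1]-p[1])-22,[0,0],loss='soft_l1',f_scale=.3); print('skirt centre r22 mm',s.x,len(f),np.abs(s.fun).max())
T=P[(P[:,2]<zs-.021)]; print('top',len(T),T.min(0) if len(T) else 0,T.max(0) if len(T) else 0,np.median(T,0))
f=T[T[:,0]<.014]; print('bar y',np.percentile(f[:,1],[2,98]))
T2=(T[:,:2]*1000).astype(np.float32); print(cv2.minAreaRect(T2))
S=np.loadtxt('S.txt'); S=(S-t)@R; Q=(S[:,:2]*1000).astype(np.float32); print('shaft in tool',cv2.minEnclosingCircle(Q),S[:,2].mean()-.173, cv2.minAreaRect(Q))
E
```

```text
0.63 259 [[ 0.049  -0.0097  0.0688]
 [ 0.0546 -0.0047  0.0704]
 [ 0.0611  0.001   0.0877]]
  return _methods._mean(a, axis=axis, dtype=dtype,
  ret = um.true_divide(
Traceback (most recent call last):
IndexError: index 2 is out of bounds for axis 0 with size 0
```

```bash
cat > inhand.py <<'E'
from h import *
from scipy.optimize import least_squares
np.set_printoptions(precision=4,suppress=True)
o=bot.get_obs(); q=o['tool_rot']; R=Ro.from_quat([q[1],q[2],q[3],q[0]]).as_matrix(); t=np.array(o['eef_pos'])
im,d,m=shot('wrist'); P=(cloud(m,d,np.ones(d.shape,bool))-t)@R*1000; P[:,2]-=173
P=P[(P[:,0]>3)&(P[:,0]<35)&(abs(P[:,1])<28)&(P[:,2]>-30)&(P[:,2]<30)]
h,e=np.histogram(P[:,2],np.arange(-30,30,2)); print([(a,b) for a,b in zip(e,h) if b>8])
def plane(Q):
    c=Q.mean(0); v=np.linalg.svd(Q-c,full_matrices=False)[2]; return v[2]/v[2][2],c
K=P[(P[:,2]>3)&(P[:,2]<12)&((abs(P[:,1])>9)|(P[:,0]>29))]; zs=np.median(K[:,2]); K=K[abs(K[:,2]-zs)<1.5]; print('skirt z',zs,plane(K),len(K),K.min(0),K.max(0))
f=cv2.convexHull(K[:,:2].astype(np.float32))[:,0]; f=f[(f[:,0]>8)]
s=least_squares(lambda p:np.hypot(f[:,0]-p[0],f[:,1]-p[1])-22,[0,0],loss='soft_l1',f_scale=.3); print('skirt centre',s.x,len(f),np.abs(s.fun).max())
T=P[(abs(P[:,2]-(zs-24))<2)&(abs(P[:,1])<9)]; print('top',len(T),T.min(0),T.max(0)); f=T[(T[:,0]<15)]; print('bar y',f[:,1].min(),f[:,1].max())
S=(np.loadtxt('S.txt')-t)@R*1000; Q=S[:,:2].astype(np.float32); print('shaft in tool',cv2.minEnclosingCircle(Q),S[:,2].mean()-173,cv2.minAreaRect(Q))
E
python3 inhand.py
```

```text
[(np.int64(-30), np.int64(185)), (np.int64(-28), np.int64(169)), (np.int64(-26), np.int64(149)), (np.int64(-24), np.int64(157)), (np.int64(-22), np.int64(161)), (np.int64(-20), np.int64(1063)), (np.int64(-18), np.int64(677)), (np.int64(-16), np.int64(174)), (np.int64(-14), np.int64(162)), (np.int64(-12), np.int64(142)), (np.int64(-10), np.int64(152)), (np.int64(-8), np.int64(105)), (np.int64(-6), np.int64(81)), (np.int64(-4), np.int64(61)), (np.int64(-2), np.int64(38)), (np.int64(0), np.int64(42)), (np.int64(2), np.int64(32)), (np.int64(4), np.int64(520)), (np.int64(6), np.int64(513)), (np.int64(8), np.int64(182)), (np.int64(10), np.int64(31)), (np.int64(12), np.int64(65)), (np.int64(14), np.int64(65)), (np.int64(16), np.int64(71)), (np.int64(18), np.int64(72)), (np.int64(20), np.int64(64)), (np.int64(22), np.int64(21))]
skirt z 6.240206373783778 (array([-0.0394, -0.0019,  1.    ]), array([10.0608, -1.3501,  6.1068])) 740 [  3.0263 -21.4014   4.776 ] [19.3593 20.6449  7.7379]
skirt centre [-1.2723 -0.8658] 10 0.5208157772392248
top 1518 [  3.0009  -8.948  -19.7558] [ 26.763    8.7882 -15.7635]
bar y -8.94799559273617 8.788198716285038
shaft in tool ((54.95154571533203, -3.672085762023926), 6.91934871673584) 70.68148294400478 ((53.811729431152344, -5.321179389953613), (8.741427421569824, 13.827657699584961), 55.34850311279297)
```

Knob in hand: underside 24 mm below tip as expected. Turning to heading 6° next to the shaft so both can be measured in one frame.

```bash
python3 -m pendant '[[0,0,0,0,7],[0,0,0,0,7],[0,0,0,0,7],[0,0,0,0,7],[0,0,0,0,7],[0,0,0,0,7],[0,0,0,0,7],[0,0,0,0,6.9],[0,0,0,0,0],[0,0,0,0,0],[0,0,0,0,0]]' 60
python3 - <<'E'
exec(open('inhand.py').read())
P=cloud(m,d,np.ones(d.shape,bool)); S=P[(np.hypot(P[:,0]-.451,P[:,1]+.039)<.013)&(P[:,2]>.066)&(P[:,2]<.078)]
print(len(S),S.mean(0)); S=(S-t)@R*1000; Q=S[:,:2].astype(np.float32); print('new shaft in tool',cv2.minEnclosingCircle(Q),cv2.minAreaRect(Q))
for k,z in [('shaft_tip',.072),('knob',t[2]-.197)]:
    for r in bot.pinpoint(k,'wrist')[:1]: X=atz(m,r['at'],z); print(k,r['score'],r['at'],X,(X-t)@R)
to(.451,-.039,.1,6)
print(np.round(bot.get_obs()['q'],2))
E
```

```text
t: 11.57
eef_pos: [0.429, -0.0888, 0.3157]
tool_rot: [0.0, 0.998, 0.056, 0.0]
contact_force: [-0.7, 0.4, -0.7]
gripper_width: 0.146
grasp_force: 59.3
[(np.int64(-30), np.int64(186)), (np.int64(-28), np.int64(171)), (np.int64(-26), np.int64(152)), (np.int64(-24), np.int64(143)), (np.int64(-22), np.int64(181)), (np.int64(-20), np.int64(1089)), (np.int64(-18), np.int64(583)), (np.int64(-16), np.int64(184)), (np.int64(-14), np.int64(153)), (np.int64(-12), np.int64(149)), (np.int64(-10), np.int64(138)), (np.int64(-8), np.int64(120)), (np.int64(-6), np.int64(72)), (np.int64(-4), np.int64(60)), (np.int64(-2), np.int64(43)), (np.int64(0), np.int64(33)), (np.int64(2), np.int64(40)), (np.int64(4), np.int64(516)), (np.int64(6), np.int64(504)), (np.int64(8), np.int64(148)), (np.int64(10), np.int64(38)), (np.int64(12), np.int64(64)), (np.int64(14), np.int64(65)), (np.int64(16), np.int64(71)), (np.int64(18), np.int64(63)), (np.int64(20), np.int64(67)), (np.int64(22), np.int64(21))]
skirt z 6.185210939523927 (array([-0.0399, -0.0011,  1.    ]), array([ 9.8641, -2.6195,  6.0745])) 718 [  3.0129 -21.
[... 257 characters left out ...]
), 6.919320583343506) 70.66598962680794 ((25.961380004882812, -47.42100143432617), (13.82760238647461, 8.741434097290039), 89.69181823730469)
271 [ 0.451  -0.0392  0.0718]
new shaft in tool ((28.108322143554688, -47.15296936035156), 7.0279340744018555) ((26.28202247619629, -47.1255989074707), (9.072690963745117, 13.810310363769531), 0.04330914840102196)
shaft_tip 0.81 [250.3, 171.9] [ 0.4515 -0.0396  0.072 ] [ 0.0278 -0.0463  0.2437]
knob 0.7 [318.3, 243.8] [ 0.4261 -0.0872  0.1187] [-0.0026 -0.0019  0.197 ]
t 11.72 tip [ 0.4289 -0.0889  0.1427] head 6.26 tilt [ 0. -0. -1.] F [-0.2 -0.3  0.5] shift [ 0.0274 -0.0471  0.0427] yaw 0.26 grip 0.145 59.3
[ 0.23  0.22 -0.19  2.18  0.06  0.75 -1.46]
```

```bash
python3 -m pendant '[[0,0.0145,-0.0234,0,0],[0,0.0145,-0.0234,0,0],[0,0,0,0.015,0],[0,0,0,0.015,0],[0,0,0,0.01,0],[0,0,0,0,0],[0,0,0,0,0],[0,0,0,0,0]]' 60
python3 -c "
from h import *
to(.4530,-.0391,.0812,6)
im,d,m=shot('side'); c=im[190:290,310:440]; cv2.imwrite('pics/c3.png',cv2.resize(c,(780,600),interpolation=cv2.INTER_CUBIC))"
```

```text
t: 12.38
eef_pos: [0.4529, -0.0395, 0.2761]
tool_rot: [0.0, 0.999, 0.054, 0.0]
contact_force: [-0.3, 1.1, -0.7]
gripper_width: 0.145
grasp_force: 59.3
t 12.38 tip [ 0.453  -0.0395  0.1031] head 6.15 tilt [ 0.  0. -1.] F [-0.3  1.1 -0.7] shift [ 0.     -0.0004  0.0219] yaw 0.15 grip 0.145 59.3
```

View pics/c3.png

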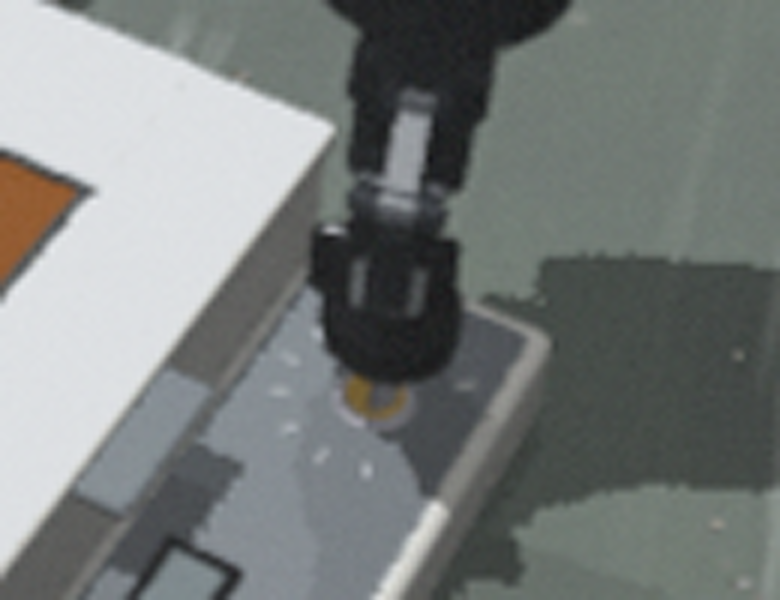

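The knob hangs right above the shaft (shaft at (380,395) below the skirt). Descending slowly, feeling for contact.

```bash
python3 -m pendant '[[0,0,0,0.003,0],[0,0,0,0.002,0],[0,0,0,0.002,0],[0,0,0,0.001,0],[0,0,0,0.001,0],[0,0,0,0.001,0],[0,0,0,0,0]]' 60
python3 -c "
from h import *
to(.4530,-.0391,.0812,6); print(bot.get_obs()['torque'])"
```

```text
t: 13.02
eef_pos: [0.4529, -0.0392, 0.2656]
tool_rot: [-0.0, 0.999, 0.054, 0.0]
contact_force: [1.2, -0.4, -0.8]
gripper_width: 0.149
grasp_force: 59.4
t 13.02 tip [ 0.4529 -0.0391  0.0926] head 6.17 tilt [ 0. -0. -1.] F [ 1.2 -0.4 -0.8] shift [ 0.0001 -0.      0.0114] yaw 0.17 grip 0.149 59.4
[-0.01585533 -0.22009671  0.01665495]
```

```bash
python3 -m pendant '[[0,0,0,0.002,0],[0,0,0,0.002,0],[0,0,0,0.001,0],[0,0,0,0,0]]' 60
python3 -c "
from h import *
to(.4530,-.0391,.0812,6); print(bot.get_obs()['torque'])"
```

```text
t: 13.35
eef_pos: [0.4529, -0.0391, 0.2605]
tool_rot: [-0.0, 0.999, 0.054, 0.0]
contact_force: [1.4, 0.1, -1.1]
gripper_width: 0.148
grasp_force: 59.3
t 13.35 tip [ 0.453  -0.0391  0.0875] head 6.18 tilt [ 0. -0. -1.] F [ 1.4  0.1 -1.1] shift [ 0.     -0.      0.0063] yaw 0.18 grip 0.148 59.3
[ 0.00766619 -0.38915156  0.03316034]
```

```bash
python3 -m pendant '[[0,0,0,0.002,0],[0,0,0,0.002,0],[0,0,0,0.002,0],[0,0,0,0.001,0],[0,0,0,0,0],[0,0,0,0,0]]' 60
python3 -c "
from h import *
to(.4530,-.0391,.0812,6); print(bot.get_obs()['torque'])"
```

```text
t: 13.85
eef_pos: [0.4529, -0.0392, 0.2539]
tool_rot: [0.0, 0.999, 0.054, 0.0]
contact_force: [0.7, 0.2, 3.7]
gripper_width: 0.148
grasp_force: 59.8
t 13.85 tip [ 0.453  -0.0392  0.0809] head 6.17 tilt [ 0.  0. -1.] F [0.7 0.2 3.7] shift [ 0.     -0.0001 -0.0003] yaw 0.17 grip 0.148 59.8
[ 0.02660322 -0.27531713  0.02564094]
```

Seated at the expected height with 3.7 N. Now pushing in.

```bash
python3 -m pendant '[[0,0,0,0,0],[0,0,0,0.001,0],[0,0,0,0.001,0],[0,0,0,0.001,0],[0,0,0,0.001,0],[0,0,0,0.001,0],[0,0,0,0.0005,0],[0,0,0,0,0],[0,0,0,0,0]]' 60
python3 -c "
from h import *
to(.4530,-.0391,.0757,6); print(bot.get_obs()['torque'])"
```

```text
t: 14.6
eef_pos: [0.453, -0.0392, 0.2485]
tool_rot: [0.0, 0.999, 0.054, 0.0]
contact_force: [-0.3, 0.3, 8.5]
gripper_width: 0.146
grasp_force: 60.4
t 14.6 tip [ 0.453  -0.0392  0.0755] head 6.17 tilt [ 0.001  0.    -1.   ] F [-0.3  0.3  8.5] shift [-0.     -0.0001 -0.0002] yaw 0.17 grip 0.146 60.4
[ 0.00258159 -0.04643983  0.01771001]
```

```bash
python3 - <<'E'
exec(open('inhand.py').read().split("S=(np")[0])
im,d,m=shot('scene')
for r in bot.trace('box_lid','scene')[:1]: P=cloud(m,d,r['mask']); print('lid z',np.percentile(P[:,2],[5,50,95]))
o=bot.get_obs(); print(o['t'],o['contact_force'],o['grasp_force'])
E
```

```text
[(np.int64(-30), np.int64(180)), (np.int64(-28), np.int64(163)), (np.int64(-26), np.int64(167)), (np.int64(-24), np.int64(142)), (np.int64(-22), np.int64(172)), (np.int64(-20), np.int64(1120)), (np.int64(-18), np.int64(579)), (np.int64(-16), np.int64(166)), (np.int64(-14), np.int64(164)), (np.int64(-12), np.int64(152)), (np.int64(-10), np.int64(131)), (np.int64(-8), np.int64(123)), (np.int64(-6), np.int64(71)), (np.int64(-4), np.int64(69)), (np.int64(-2), np.int64(33)), (np.int64(0), np.int64(32)), (np.int64(2), np.int64(38)), (np.int64(4), np.int64(518)), (np.int64(6), np.int64(509)), (np.int64(8), np.int64(143)), (np.int64(10), np.int64(35)), (np.int64(12), np.int64(60)), (np.int64(14), np.int64(69)), (np.int64(16), np.int64(68)), (np.int64(18), np.int64(69)), (np.int64(20), np.int64(66)), (np.int64(22), np.int64(14)), (np.int64(26), np.int64(1361))]
skirt z 6.199094872535767 (array([-0.0579, -0.001 ,  1.    ]), array([ 9.8607, -2.5415,  6.0587])) 719 [  3.0425 -21.4937   4.7171] [17.7971 19.0652  7.6724]
skirt centre [-2.0597 -1.0382] 9 0.662565616580693
top 1471 [  3.0225  -8.8076 -19.7922] [ 25.9975   8.946  -15.8484]
bar y -8.807561746765407 8.945957526537592
lid z [0.0896 0.0941 0.0957]
14.75 [-0.053   0.6475  7.9831] 60.35617522895336
```

The knob did not slip in the grip, its underside is at 51 mm (fully on and pushed in about 5.5 mm), and the lid is level. Handing in.

```bash
python3 -c "
from station import bot
print(bot.hand_in())"
```

```text
the job is handed in; nothing more can be done
None
```

I shut the lid, fitted the knob on the D-shaft flat to flat, pushed it in about 5.5 mm at about 8 N and handed the job in at about 15 s with the gripper still holding it; no verdict came back.

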